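Clip the feeder pin and close its hood

TASK

Fit the open spring clip that lies on the feeder bracket's deck: bring its mouth to the grooved pin and press it sideways into the groove until it snaps fully home round the pin, pressing firmly but without ramming it. Then swing the hinged hood down over the pin and clip until it is fully shut, without disturbing the things lying round the bracket.

Things in the scene. Friction and masses are not known exactly. Their poses are not given: they have to be found in the camera images.
- bracket: Feeder bracket fixed to the bench: bare aluminium deck on grey webs. Origin at bench level below the far end of the pin's slot; +x along the slot from the deck's open end to the hood hinge, +y to the side where the food cup sticks out. Deck top: flat, 46 mm above the origin, x -96 to +54, y -58 to +58 mm; on it stand only pin, clip and two hinge lugs (x +38 to +52, y about +-40, 26 mm high).
- pin: The grooved pin with its swing arm, hoop and food cup, one rigid part sliding along bracket x; axes parallel to the bracket's. Origin at bench level on the pin's axis. Hoop and cup: centred 108 mm to +y of the pin, 54 mm across, top about 44 mm above the bench, just lower than the deck.
- pin_neck (a point): Centre of the upright steel pin at deck-top level. Neck (groove) 14 mm diameter, from the deck to 8.5 mm above it; head over it 20 mm diameter, top 13.5 mm above the deck. The pin is loose in its slot: a push of about 3 N slides it (with the cup) along bracket x, between x = -12 mm and the slot's far end x = 0. Starts anywhere in that play, stays where left. Its bracket y is 0.
- clip: Open C-shaped spring clip of smooth dark steel, lying flat and loose on the deck on the open side of the pin, about 80 g. Origin: centre of its round seat, on the underside; x points out of its mouth, z up. 6 mm thick, x -24 to +17 mm. Two sprung jaws pinch to 8.4 mm at rest, 7 mm ahead of the origin, then flare out to a 20 mm wide mouth (30 mm over the tips). Seated, its origin is on the pin's centre, underside on the deck.
- clip_lip (a point): Middle of the clip's back: the outer face of an upturned straight push lip, 5 mm above its underside, 24 mm behind the clip's origin. The lip is 6 mm thick along clip x, 44 mm wide across (y -22 to +22) and 15 mm high. Pushing here, square on, spreads the jaws over the neck until they snap shut: roughly 10 to 20 N, more than the pin's drag, so the pin first goes to the far end of its slot.
- hood (a joint): Hood angle, rad: 0 = shut (lying over the pin, plate level), 1.8 to 2.1 at the start (standing open, leaning away from the clip), limit 2.3. Hinge friction holds it at any angle; about 1 N at the free edge moves it. Inverted aluminium tray 70 mm wide, skirts 16.5 mm deep. It goes down only when the clip is seated and the pin is at or near its slot's far end.
- hood_edge (a point): Middle of the hood's free edge on its outer (upper) face, 84 mm from the hinge axis. Shut: 23 mm above the deck at bracket x = -39 mm. Opening carries it up and over toward bracket +x. A thumb tab 36 mm wide and 3 mm thick sticks out 11 mm beyond this edge. Shut, the skirt below this edge has its inner face at bracket x = -36 mm and ends 3.5 mm above the deck.
- hood_hinge (a point): Middle of the hood's hinge axis (parallel to the bracket's y): bracket x = +45 mm, 20 mm above the deck.
- scissors_: Scissors lying loose on the bench, 199 mm long: leave alone.
- tape_roll: Roll of tape lying flat, loose, 103 mm across, 25 mm high: leave alone.
- forceps_: Forceps lying loose on the bench beside the bracket, 131 mm long, 10 mm high: leave alone.
- dropper: Dropper bottle standing loose, 33 mm across, 102 mm high: leave alone.
Mind the look-alikes: they are no part of the job. Of the things shaped like the clip, the steel one is meant.

How it is judged:
On the way, in this order (a step that is already met when the one before it is completed fails the run):
1. the clip has snapped home round the pin's neck while the hood still stands open (distance between clip and pin_neck below 0.003 m and value of joint hood above 1 rad), for 0.2 s.
2. the hood is shut over it (value of joint hood below 0.06 rad), for 0.2 s.
At the end, for the whole second after the job is handed in: The clip sits flat round the pin's neck (its seat centre within 3 mm of the pin's centre at deck level, tilted less than 0.1 rad), at rest, and the hood is shut (under 0.06 rad) (distance between clip and pin_neck below 0.003 m and angle between clip's own z axis and vertical below 0.1 rad and value of joint hood below 0.06 rad and linear speed of clip below 0.01 m/s); the robot touches nothing.
It fails at once if the clip is rammed against the pin with more than 60 N (contact force between clip and pin above 60 N).
It fails at once if a bystander is moved more than 30 mm (distance of any of scissors_, tape_roll, forceps_, dropper from where it was at the start of the episode above 0.03 m).
It also fails if it takes over 58 s, if anything falls off the work surface, if the arm or the gripper's body presses on something with over 40 N, if the wrist force passes 120 N, or if a joint passes its speed limit or range.

ROBOT

A 7-joint arm with a two-finger parallel gripper is mounted at the origin on a cart in front of the work surface, level with it; the furniture and walls round the work are solid. World frame = base frame: x ahead of the robot, y to its left, z up, the work surface at z = 0. Lengths are in m, angles in rad, forces in N, time in s.
With the tool pointing down it reaches from about 0.4 to 0.85 m from the base axis. Payload 4.5 kg.
Tool frame: the origin (TCP) lies on the centre line of the jaws, within the pads' length; the fingertips stand 8 mm ahead of it and the grasp point (between the pads) lies 11 mm behind it (robot.tip_reach is the distance from the TCP to the fingertips, in m); z points along the fingers, y is the direction in which the jaws open and shut (so a half turn about z gives the same grasp; the last joint's range is limited). The gripper opens to 85 mm and grips with 20 to 120 N. Pads are 22 mm wide; open, the fingers measure 114 mm over their backs; the gripper's body (76 mm by 85 mm) begins 54 mm behind the grasp point. The pads swing forward as they close: fully open they stand 13 mm farther back than shut.
Start: joints at [1.182, 0.689, -0.195, 1.565, 0.157, 0.902, -0.215], TCP at [0.256, -0.57, 0.239] pointing down, gripper open.
Joint ranges: [-3.01, 3.01], [-0.46, 2.08], [-1.47, 1.51], [0.13, 2.56], [-1, 4.14], [0.04, 2.09], [-2.66, 2.66]. Speed limits (rad/s): [2.57, 2.57, 3.14, 3.14, 3.14, 3.14, 3.14].

INTERFACE

Orientations are given as [roll, pitch, yaw] about the fixed x, y, z axes, in that order (R = Rz(yaw) Ry(pitch) Rx(roll)).
In Python, from plant import robot, vision gives the robot as it stands. The module is installed in compiled form; this text tells all that it offers.
- The arm moves only by the shell command python3 -m inch 'ROWS' [FORCE]. ROWS is JSON, a list of rows, each an object with "jaw": the opening, from 0 (shut) to 1 (fully open); "offset": the shift along the tool's x, y, z in m, a list of three; "twist": the turn, a rotation vector about the tool's x, y, z in rad, a list of three. In form: [{"jaw": jaw, "offset": [x, y, z], "twist": [ax, ay, az]}, ...]. A call has 1 to 12 rows; each row is the pose to reach, as a shift and turn from the pose measured when the call began, along the tool's axes at that moment; what a row does not reach only later rows make up. A row lasts 1/10 s, in which the tool goes at most 50 mm and 8.59 degrees, less where a joint would pass 70% of its speed; a pose out of reach is approached as far as the arm can. A call with a gripper value outside its range is refused whole. The fingers move at their own pace and stop on an object; FORCE is the grip in N (left out, the last holds). Time passes only in rows, so rows that repeat a pose let the fingers close. It gives the time, the measured TCP pose, the force and the opening at its end, in the units of the state.
- robot.get_state(): the state, without advancing time (a new reading comes with each control period).
- vision.read_camera(name): name is "scene" or "top"; returns the picture (480x640x3 uint8, red, green, blue); there is no depth.
- vision.camera_model(name): a dict with "intrinsics" (3x3 intrinsics, pixels), "world_from_camera" (4x4, takes a point from camera to world coordinates). Camera axes: x right, y down, z forward; pixel columns grow to the right and rows downward; lengths in m; the calibration is good to about 2 mm. A picture is of the moment at which its call begins. camera_model takes no time and is no camera call.
- robot.finish_job(): hands the job in, once; it reports no verdict.
The state is a dict: "time": time; "joints": joint angles; "qd": joint speeds; "joint_torque": joint torques, N m; "eef_pos": TCP position; "eef_rot": TCP orientation; "contact_force": force on the tool from outside, world axes, zero at the start; "torque": the same for the moment, N m; "opening": finger opening in m.
Only numpy, scipy, OpenCV 4.12 (cv2) and the standard library are available. Lean on these libraries where they do the work, as an engineer would, in place of code of your own. Each camera call takes 0.05 s, during which the arm holds its last target.

## Working session

There is one attempt and no reset: what is moved stays moved. The work goes in short steps, Python scripts to look and compute and a shell command to move; the robot and the scene stay as the last step left them, time stands still between calls to the robot, and variables do not carry over. Pictures are saved under pics/ and viewed, and the job is handed in when it is done.

```bash
mkdir -p pics; cat > h.py <<'E'
import numpy as np, cv2
from plant import robot, vision
E
python3 - <<'E'
from h import *
s=robot.get_state()
for k in s: print(k,np.round(s[k],4))
print(robot.tip_reach)
for n in("scene","top"):
    im=vision.read_camera(n); cv2.imwrite(f"pics/{n}0.png",im[:,:,::-1])
    m=vision.camera_model(n); print(n,np.round(m["intrinsics"],1).tolist(),np.round(m["world_from_camera"],4).tolist())
E
```

```text
time 0.0
joints [ 1.1818  0.69   -0.1945  1.5664  0.1573  0.9025 -0.2151]
qd [ 0.0009 -0.0009  0.0013 -0.0013  0.0013  0.0006 -0.0003]
joint_torque [ 5.00000e-04 -5.39599e+01 -1.26640e+00 -1.58539e+01  9.10000e-03
  9.50000e-03  0.00000e+00]
eef_pos [ 0.2561 -0.5694  0.2384]
eef_rot [-3.1397e+00  2.0000e-04  4.2290e-01]
contact_force [-0.4535  0.5107  0.1251]
torque [-0.0131  0.0142  0.041 ]
opening 0.0852
0.008
scene [[515.2, 0.0, 317.3], [0.0, 515.2, 224.6], [0.0, 0.0, 1.0]] [[-0.7081, -0.347, 0.615, -0.0123], [-0.706, 0.3638, -0.6076, 0.5912], [-0.0129, -0.8644, -0.5026, 0.553], [0.0, 0.0, 0.0, 1.0]]
top [[505.4, 0.0, 317.1], [0.0, 505.4, 234.2], [0.0, 0.0, 1.0]] [[0.0069, -0.9873, 0.1585, 0.4104], [-1.0, -0.008, -0.006, 0.0265], [0.0072, -0.1585, -0.9873, 1.0538], [0.0, 0.0, 0.0, 1.0]]
```

View pics/scene0.png

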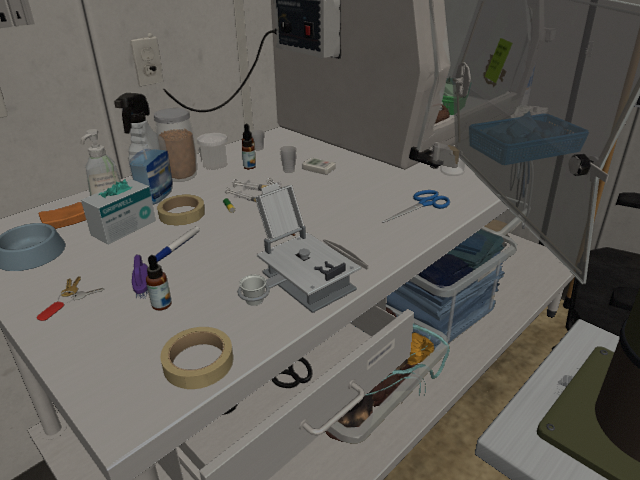

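View pics/top0.png

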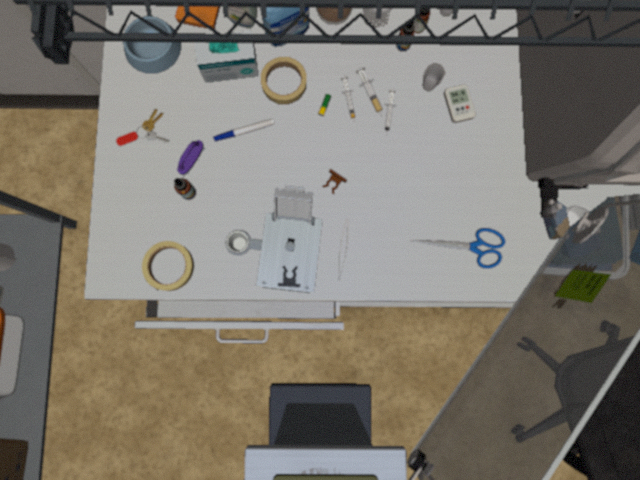

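The scene view shows the bracket (about 305,265) with an open hood and a dark clip on the deck. In the top view the candidates are the dark steel clip on the deck at (289,278) and a brown C-shape on the bench at (335,180). By the description it is the dark one on the deck. I'll check it in a close crop.

```bash
python3 - <<'E'
from h import *
t=cv2.imread("pics/top0.png"); s=cv2.imread("pics/scene0.png")
a=cv2.resize(t[175:300,220:360],None,fx=5,fy=5,interpolation=cv2.INTER_CUBIC)[:600]
cv2.imwrite("pics/topc.png",a)
b=cv2.resize(s[175:315,225:385],None,fx=4,fy=4,interpolation=cv2.INTER_CUBIC)
cv2.imwrite("pics/scec.png",b)
E
```

```text
(no output)
```

View pics/topc.png

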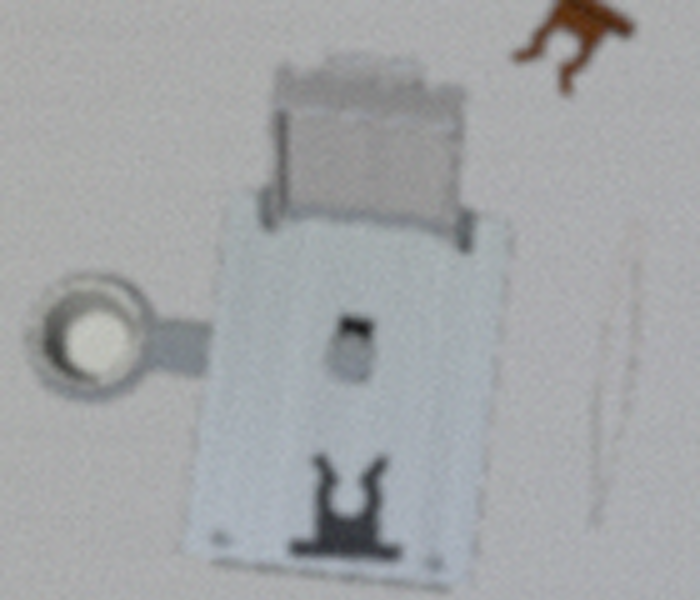

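View pics/scec.png

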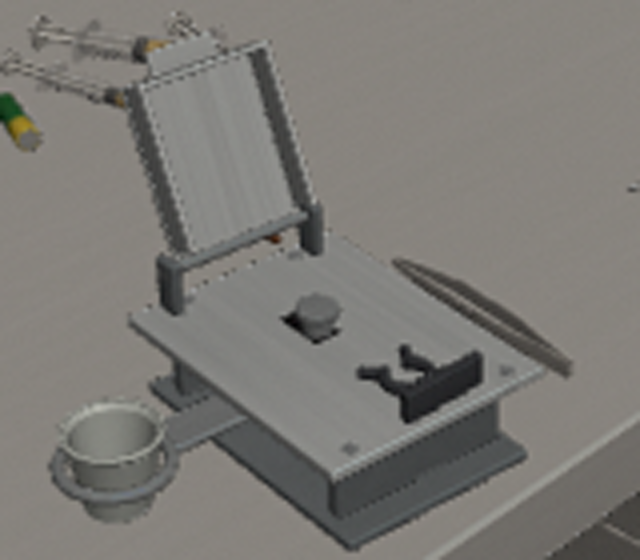

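The crop confirms it: the dark steel C on the deck has its mouth facing up toward the pin and its lip at the bottom. The brown clip lies on the bench and the forceps lie right of the deck. Next I measure positions.

```bash
cat > h.py <<'E'
import numpy as np, cv2
from plant import robot, vision
def ray(n,uv,z):
    m=vision.camera_model(n);K=np.array(m["intrinsics"]);T=np.array(m["world_from_camera"])
    d=T[:3,:3]@np.linalg.solve(K,np.array([uv[0],uv[1],1.0])); o=T[:3,3]
    return o+d*(z-o[2])/d[2]
def proj(n,p):
    m=vision.camera_model(n);K=np.array(m["intrinsics"]);T=np.array(m["world_from_camera"])
    c=T[:3,:3].T@(np.array(p)-T[:3,3]); q=K@c; return q[:2]/q[2]
E
python3 - <<'E'
from h import *
t=cv2.imread("pics/top0.png")
t=cv2.GaussianBlur(t,(0,0),0.8).astype(int)
print("deck",t[230,280],t[270,270],"bench",t[230,350],t[290,220],"clip",t[284,289],"pin",t[247,290])
# clip mask
g=t.max(2); m=(g<110).astype(np.uint8); r=np.zeros_like(m); r[262:289,275:305]=m[262:289,275:305]
ys,xs=np.nonzero(r); print(len(xs),xs.min(),xs.max(),ys.min(),ys.max())
for y in range(262,290): print(y,''.join('#' if v<90 else '+' if v<130 else '.' for v in g[y,272:308]))
mk=((t[:,:,0]-t[:,:,2])>3).astype(np.uint8)
print((t[225:235,255:330,0]-t[225:235,255:330,2])[::3])
E
```

```text
deck [174 172 164] [183 176 168] bench [173 171 169] [171 171 170] clip [66 61 59] pin [143 135 129]
160 279 298 267 286
262 ....................................
263 ....................................
264 ....................................
265 ....................................
266 ............+.......................
267 ...........+++.........++...........
268 ...........+++........+++...........
269 ............+++......++++...........
270 ............+#+.....++#+............
271 ............+#+.....++#+............
272 ...........++++......+#+............
273 ...........++++......+#+............
274 ...........+++.......+#+............
275 ...........+++.......+#+............
276 ...........++++.....++#+............
277 ...........+##++....+##+............
278 ...........+###+++++###+............
279 ...........+###########+............
280 ...........+###########+............
281 ...........+###########+............
282 ..........++###########+............
283 .......++++############++...........
284 ......++################+++.........
285 .......+++++++++##########++....
[... 405 characters left out ...]
 2  3  2  2  2  1  1  2  3  6 10 11 11 11 11 10 10 11 10 11 11 11 11 11
  11 10 10 11 11 11 10 11 11 11 11 12 10 10 10 11 11 11 10 11 10 10 10 11
  10 10 10 11 11 10 11 11 10 11 10 11 11 11 11 11 10  9  7  5  3  3  3  4
   4  4  4]
 [ 2  2  2  1  1  2  2  3  5  8  9 11 11 10 10 11 11 11 10 11 12 11 11 11
  11 11 12 11 11 12 12 12 11 11 10 11 11 11 12 11 11 10 12 11 11 11 11 12
  11 12 11 11 11 11 11 10 10 12 12 12 12 11 12 11 11  7  4  3  3  5  4  3
   3  4  4]
 [ 2  1  1  1  1  3  2  3  6  9 10 10 11 11 11 11 11 11 11 11 11 11 11 11
  11 12 12 12 11 10 11 11 11 12 11 11 11 12 10 12 13 11 11 10 10 11 11 11
  11 10 11 11 12 11 11 11 11 13 11 11 12 13 12 12 10  8  5  4  4  4  3  4
   3  4  4]]
```

```bash
python3 - <<'E'
from h import *
t=cv2.imread("pics/top0.png")
f=cv2.GaussianBlur(t,(0,0),0.8).astype(float); d=f[:,:,0]-f[:,:,2]
L=[];R=[]
for y in range(222,284):
    row=(d[y,250:340]>6.5); xs=np.nonzero(row)[0]+250
    # subpixel crossing
    def sub(a,b): return a+(6.5-d[y,a])/(d[y,b]-d[y,a])*(b-a)
    a=xs.min(); L.append((sub(a-1,a),y)); b=xs.max(); R.append((sub(b+1,b),y))
def fit(P):
    P=np.array(P); W=np.array([ray("top",p,.046) for p in P])
    for _ in range(4):
        c=np.polyfit(W[:,0],W[:,1],1); e=W[:,1]-np.polyval(c,W[:,0]); k=abs(e)<max(.0008,2*e.std()); W=W[k]
    print(len(W),c,e.std()); return c
cl=fit(L);cr=fit(R)
yaw=np.arctan((cl[0]+cr[0])/2); print("yaw deg",np.degrees(yaw), "width",(cl[1]-cr[1]+ (cl[0]-cr[0])*.36)*np.cos(yaw))
# clip features
for n,uv,z in [("lipL",(279,284),.061),("lipR",(298.7,285.3),.061),("tipL",(284.3,267.5),.052),("tipR",(295.7,267.5),.052)]:
    print(n,ray("top",uv,z)[:2].round(4))
# pin head top
g=cv2.cvtColor(t,cv2.COLOR_BGR2GRAY)
for y in range(234,254): print(y,g[y,280:302])
E
```

```text
50 [-0.12662189  0.20221815] 0.0004090143936808913
49 [-0.08221549  0.06108132] 0.0011352488676009585
yaw deg -5.961147454980349 width 0.12447378025494274
lipL [0.4705 0.0945]
lipR [0.4682 0.0559]
tipL [0.5038 0.0852]
tipR [0.5039 0.0626]
234 [169 172 172 167 165 169 166 165 170 170 166 164 166 173 168 170 170 168
 168 170 167 168]
235 [168 170 170 170 166 166 170 166 171 166 165 166 170 171 170 172 169 166
 171 164 167 167]
236 [171 170 171 164 168 168 170 164 158 165 168 170 170 170 171 170 170 170
 172 166 170 171]
237 [170 171 169 170 169 167 167 161 146 144 149 149 158 159 165 167 171 169
 169 169 169 169]
238 [174 169 167 167 169 165 163 143 114  95 109 114 125 133 149 160 168 169
 167 173 171 166]
239 [172 172 170 166 165 165 161 132  78  48  52  62  71  84 118 151 166 168
 167 171 167 169]
240 [171 170 168 167 170 168 158 124  76  39  40  34  30  58 100 150 166 168
 170 169 167 173]
241 [172 170 165 171 170 165 150 119  84  78  79  61  47  60 119 156 167 169
 174 170 169 170]
242 [170 168 168 167 169 161 136 121 106 108 112 107  87  86 123 159 169 169
 169 168 175 167]
243 [1
[... 338 characters left out ...]
2 143 156 172 167
 170 169 168 173]
247 [172 167 168 165 156 143 139 133 136 136 135 131 129 136 150 160 167 169
 170 168 167 172]
248 [174 170 167 166 159 152 136 131 131 136 137 134 134 135 151 163 168 173
 170 171 168 167]
249 [172 170 170 169 164 153 145 139 134 131 131 133 128 131 150 168 172 167
 169 169 170 171]
250 [172 170 167 171 167 159 154 148 138 137 133 130 121 138 158 173 169 170
 171 169 168 173]
251 [171 170 168 170 167 165 161 158 152 150 145 142 146 151 165 172 170 171
 171 170 169 169]
252 [175 169 170 169 166 169 173 165 169 161 166 164 164 166 169 174 165 168
 170 171 171 173]
253 [171 169 168 165 169 167 164 170 169 168 169 171 171 175 171 172 174 171
 170 171 168 170]
```

```bash
python3 - <<'E'
from h import *
ims=[vision.read_camera("top")[:,:,::-1].astype(float) for _ in range(6)]
ims2=[vision.read_camera("scene")[:,:,::-1].astype(float) for _ in range(6)]
t=np.mean(ims,0); s=np.mean(ims2,0); np.save("t.npy",t); np.save("s.npy",s)
a=np.clip((t-60)*1.8-40,0,255).astype(np.uint8)[205:305,225:335]
cv2.imwrite("pics/tz.png",cv2.resize(a,None,fx=6,fy=6,interpolation=cv2.INTER_CUBIC))
a=np.clip((s-20)*1.5,0,255).astype(np.uint8)[225:315,245:375]
cv2.imwrite("pics/sz.png",cv2.resize(a,None,fx=6,fy=6,interpolation=cv2.INTER_CUBIC))
E
```

```text
(no output)
```

View pics/tz.png

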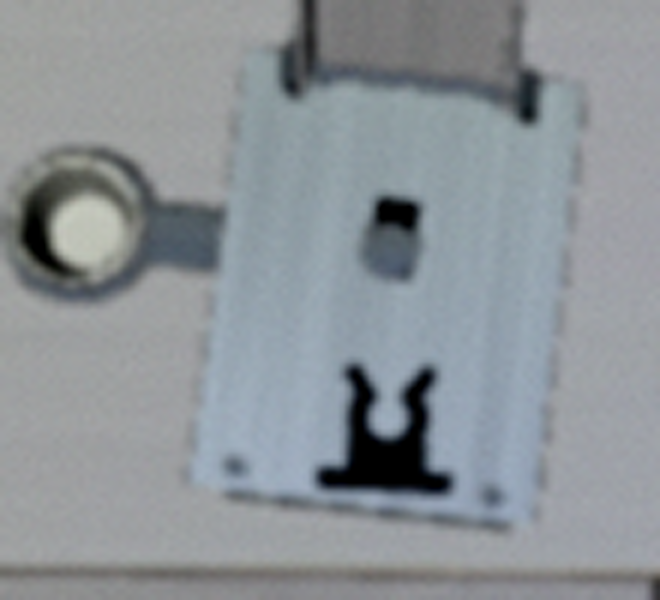

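View pics/sz.png

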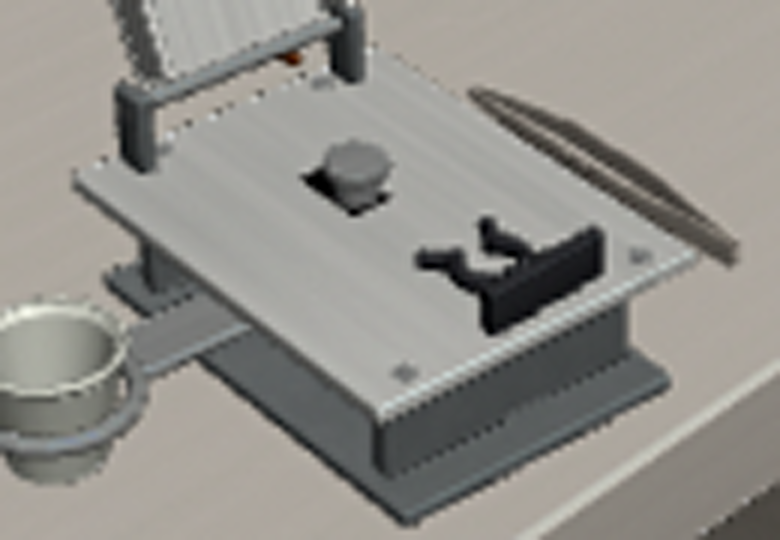

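In the top zoom the deck corners are at about (243,50), (582,85), (190,487) and (535,522). In the scene zoom they are at (75,180), (378,412), (700,255) and (372,50). The pin head and clip are clear in both.

```bash
cat >> h.py <<'E'
def Z(n,uv,z):  # zoom px to world
    o=(225,205) if n=="top" else (245,225)
    return ray(n,((uv[0]+.5)/6-.5+o[0],(uv[1]+.5)/6-.5+o[1]),z)
E
python3 - <<'E'
from h import *
mod=np.array([[54,58],[54,-58],[-96,58],[-96,-58]])/1000 #TL TR BL BR
T=np.array([Z("top",p,.046)[:2] for p in [(243,50),(582,85),(190,487),(535,522)]])
S=np.array([Z("scene",p,.046)[:2] for p in [(75,180),(372,50),(378,412),(700,255)]])
def rig(A,B):
    a=A-A.mean(0);b=B-B.mean(0);H=a.T@b; th=np.arctan2(H[0,1]-H[1,0],H[0,0]+H[1,1])
    R=np.array([[np.cos(th),-np.sin(th)],[np.sin(th),np.cos(th)]]); t=B.mean(0)-R@A.mean(0); return th,t,R
for W in (T,S):
    th,t,R=rig(mod,W); print(np.degrees(th),t,((mod@R.T+t-W)*1000).round(1).tolist())
    print("size",np.linalg.norm(W[0]-W[2]),np.linalg.norm(W[1]-W[3]),np.linalg.norm(W[0]-W[1]),np.linalg.norm(W[2]-W[3]))
print("pin scene head top",Z("scene",(357,160),.0595)[:2])
# pin top view: head ellipse; centre approx
print("pin top",Z("top",(391,249),.0595)[:2])
# lip: top: ends of top edge; scene: top edge of outer face
for n,z,d in [("top",.061,{"lipL":(318,478),"lipR":(452,485)}),("top",.052,{"tipL":(353,371),"tipR":(431,373)}),
  ("scene",.061,{"lipL":(486,288),"lipR":(603,230)}),("scene",.046,{"lipLb":(489,334),"lipRb":(605,277)}),("scene",.052,{"tipL":(420,256),"tipR":(487,220)})]:
    for k,p in d.items(): print(n,k,Z(n,p,z)[:2].round(4))
E
```

```text
-5.529463863344849 [0.55682401 0.07425089] [[1.0, 0.3], [0.9, -0.3], [-0.7, 0.6], [-1.2, -0.6]]
size 0.14823099268832 0.14787499342423646 0.11539656812150452 0.11473403049058462
-5.836135264463082 [0.55312371 0.07632033] [[1.9, 0.8], [0.2, -1.4], [-2.2, 0.8], [0.1, -0.2]]
size 0.14590618361762864 0.14978803182364903 0.11361241983916248 0.11518880586902557
pin scene head top [0.54288821 0.07616922]
pin top [0.54572663 0.07469775]
top lipL [0.47   0.0973]
top lipR [0.468  0.0535]
top tipL [0.5059 0.087 ]
top tipR [0.5054 0.0612]
scene lipL [0.4697 0.0976]
scene lipR [0.4655 0.0548]
scene lipLb [0.4687 0.0975]
scene lipRb [0.4639 0.0554]
scene tipL [0.5027 0.0903]
scene tipR [0.5016 0.0643]
```

```bash
cat >> h.py <<'E'
def tri(a,b):
    A=[];B=[]
    for n,uv in (("scene",a),("top",b)):
        m=vision.camera_model(n);K=np.array(m["intrinsics"]);T=np.array(m["world_from_camera"])
        d=T[:3,:3]@np.linalg.solve(K,[uv[0],uv[1],1.0]); d/=np.linalg.norm(d); P=np.eye(3)-np.outer(d,d)
        A.append(P);B.append(P@T[:3,3])
    x=np.linalg.lstsq(np.vstack(A),np.hstack(B),rcond=None)[0]
    return x.round(3), np.linalg.norm(proj("scene",x)-a).round(1)
E
python3 - <<'E'
from h import *
print("knob",tri((580,165),(418,458))); print("knob2",tri((430,155),(548,195)))
print("panel corner",tri((588,283),(418,458)))
for p in [(0,0,0),(0,0,.3),(.256,-.57,.239),(.1,-.25,.4),(.256,-.57,.4)]: print(p,proj("top",p).round(),proj("scene",p).round())
print(tri((432,202),(488,247)))
E
```

```text
knob (array([ 0.2  , -0.132,  0.259]), np.float64(1.5))
knob2 (array([ 0.651, -0.455,  0.049]), np.float64(3.0))
panel corner (array([ 0.151, -0.169,  0.061]), np.float64(1.2))
(0, 0, 0) [326. 531.] [650. 431.]
(0, 0, 0.3) [331. 625.] [747. 224.]
(0.256, -0.57, 0.239) [697. 419.] [635. 102.]
(0.1, -0.25, 0.4) [545. 583.] [722.  58.]
(0.256, -0.57, 0.4) [795. 445.] [661.  16.]
(array([ 0.555, -0.344, -0.007]), np.float64(0.6))
```

```bash
python3 - <<'E'
from h import *
t=cv2.imread("pics/top0.png"); s=cv2.imread("pics/scene0.png")
cv2.imwrite("pics/tr.png",cv2.resize(t[160:480,360:640],(700,800))[:800,:700][200:])
cv2.imwrite("pics/sr.png",cv2.resize(s[0:300,400:640],(480,600)))
E
```

```text
(no output)
```

View pics/tr.png

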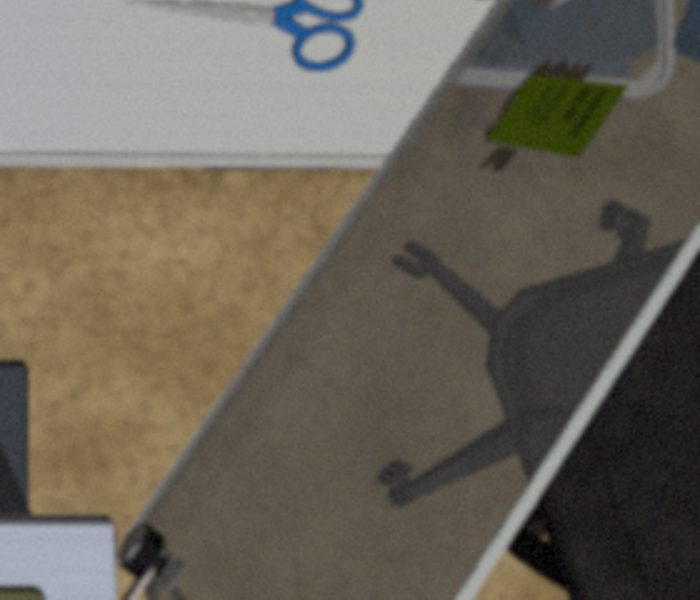

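View pics/sr.png

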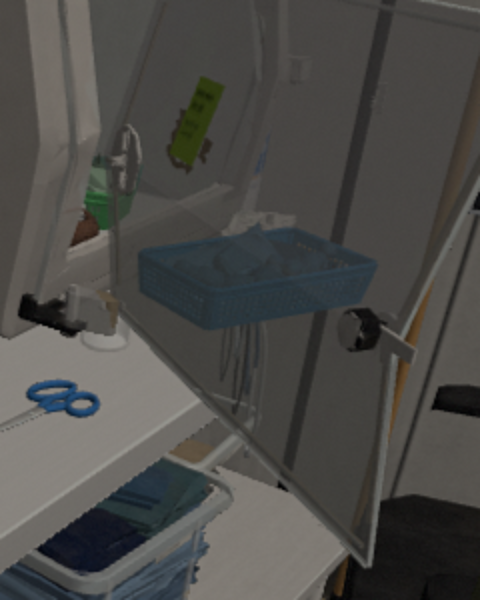

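```bash
python3 - <<'E'
from h import *
def pl(n,uv,A,B):
    m=vision.camera_model(n);K=np.array(m["intrinsics"]);T=np.array(m["world_from_camera"])
    d=T[:3,:3]@np.linalg.solve(K,[uv[0],uv[1],1.0]); o=T[:3,3]
    N=np.array([B[1]-A[1],-(B[0]-A[0]),0]); t=N@(np.array([*A,0])-o)/(N@d); return (o+t*d).round(3)
A=(.651,-.455);B=(.175,-.15)
for n,uv in [("scene",(597,0)),("scene",(640,10)),("scene",(588,283)),("scene",(600,160)),("scene",(638,80)),("scene",(455,150)),("scene",(520,215)),("top",(545,480)),("top",(640,340)),("top",(412,470)),("top",(500,320)),("top",(560,210))]:
    print(n,uv,pl(n,uv,A,B))
E
```

```text
scene (597, 0) [ 0.25  -0.198  0.462]
scene (640, 10) [ 0.184 -0.156  0.459]
scene (588, 283) [ 0.145 -0.13   0.085]
scene (600, 160) [ 0.181 -0.154  0.266]
scene (638, 80) [ 0.161 -0.141  0.382]
scene (455, 150) [ 0.531 -0.378  0.118]
scene (520, 215) [ 0.305 -0.233  0.099]
top (545, 480) [ 0.254 -0.2    0.531]
top (640, 340) [ 0.389 -0.287  0.561]
top (412, 470) [ 0.158 -0.139  0.164]
top (500, 320) [ 0.405 -0.297  0.167]
top (560, 210) [ 0.605 -0.425  0.146]
```

```bash
python3 - <<'E'
from h import *
def plane(n,a,b):
    m=vision.camera_model(n);K=np.array(m["intrinsics"]);T=np.array(m["world_from_camera"])
    d=[T[:3,:3]@np.linalg.solve(K,[u[0],u[1],1.0]) for u in(a,b)]; N=np.cross(*d);N/=np.linalg.norm(N); return N,N@T[:3,3]
def L(s,t,xs):
    N1,c1=plane("scene",*s);N2,c2=plane("top",*t)
    for x in xs: print(x,np.linalg.solve(np.array([N1[1:],N2[1:]]),[c1-N1[0]*x,c2-N2[0]*x]).round(3))
print("bottom");L([(587,283),(460,155)],[(415,468),(500,320)],[.15,.25,.4,.6])
print("top");L([(597,0),(640,10)],[(545,480),(639,340)],[.15,.25,.4,.6])
# FK-free check: reach info
E
```

```text
bottom
0.15 [-0.18   0.049]
0.25 [-0.238  0.062]
0.4 [-0.325  0.082]
0.6 [-0.442  0.109]
top
0.15 [-0.173  0.452]
0.25 [-0.249  0.454]
0.4 [-0.364  0.456]
0.6 [-0.518  0.46 ]
```

The view shows a tall transparent door between the start pose and the bench. Its free edge is near (0.16,-0.175), with z from about 0.05 to 0.46. I'll lift over it before swinging.

```bash
python3 -m inch '[{"jaw":1,"offset":[0,-0.01,-0.05],"twist":[0,0,0]},{"jaw":1,"offset":[0,-0.03,-0.1],"twist":[0,0,0]},{"jaw":1,"offset":[0,-0.05,-0.14],"twist":[0,0,0]},{"jaw":1,"offset":[0,-0.07,-0.18],"twist":[0,0,0]},{"jaw":1,"offset":[0,-0.08,-0.22],"twist":[0,0,0]},{"jaw":1,"offset":[0,-0.1,-0.26],"twist":[0,0,0]},{"jaw":1,"offset":[0,-0.11,-0.3],"twist":[0,0,0]},{"jaw":1,"offset":[0,-0.12,-0.34],"twist":[0,0,0]},{"jaw":1,"offset":[0,-0.12,-0.36],"twist":[0,0,0]},{"jaw":1,"offset":[0,-0.12,-0.36],"twist":[0,0,0]}]'; python3 -c "
from h import *
s=robot.get_state();print(np.round(s['joints'],3))"
```

```text
time: 1.7
eef_pos: [0.2077, -0.4609, 0.6027]
eef_rot: [3.134, -0.001, 0.423]
contact_force: [-0.6, 0.2, -0.4]
opening: 0.0853
[ 1.194  0.291 -0.218  1.16   0.063  1.689 -0.156]
```

```bash
python3 -m inch '[{"jaw":1,"offset":[0.045,-0.01,0],"twist":[0,0,0]},{"jaw":1,"offset":[0.09,-0.025,0],"twist":[0,0,0]},{"jaw":1,"offset":[0.13,-0.04,0],"twist":[0,0,0.05]},{"jaw":1,"offset":[0.175,-0.06,0],"twist":[0,0,0.1]},{"jaw":1,"offset":[0.22,-0.08,0],"twist":[0,0,0.15]},{"jaw":1,"offset":[0.265,-0.1,0],"twist":[0,0,0.2]},{"jaw":1,"offset":[0.305,-0.115,0],"twist":[0,0,0.25]},{"jaw":1,"offset":[0.335,-0.155,0],"twist":[0,0,0.3]},{"jaw":1,"offset":[0.36,-0.195,0],"twist":[0,0,0.36]},{"jaw":1,"offset":[0.385,-0.235,0],"twist":[0,0,0.42]},{"jaw":1,"offset":[0.41,-0.275,0],"twist":[0,0,0.47]},{"jaw":1,"offset":[0.43,-0.315,0],"twist":[0,0,0.47]}]'; python3 -c "
from h import *
s=robot.get_state();print(np.round(s['joints'],3))"
```

```text
time: 2.9
eef_pos: [0.4704, 0.0048, 0.5994]
eef_rot: [3.135, -0.002, -0.048]
contact_force: [0.4, -0.1, -0.5]
opening: 0.0853
[ 0.175  0.24  -0.416  1.253  0.104  1.667 -1.839]
```

```bash
python3 -m inch '[{"jaw":1,"offset":[-0.002,-0.03,0.03],"twist":[0,0,0]},{"jaw":1,"offset":[-0.005,-0.06,0.07],"twist":[0,0,0]},{"jaw":1,"offset":[-0.005,-0.071,0.115],"twist":[0,0,0]},{"jaw":1,"offset":[-0.005,-0.071,0.165],"twist":[0,0,0]},{"jaw":1,"offset":[-0.005,-0.071,0.215],"twist":[0,0,0]},{"jaw":1,"offset":[-0.005,-0.071,0.265],"twist":[0,0,0]},{"jaw":1,"offset":[-0.005,-0.071,0.315],"twist":[0,0,0]},{"jaw":1,"offset":[-0.005,-0.071,0.365],"twist":[0,0,0]},{"jaw":1,"offset":[-0.005,-0.071,0.41],"twist":[0,0,0]},{"jaw":1,"offset":[-0.005,-0.071,0.44],"twist":[0,0,0]},{"jaw":1,"offset":[-0.005,-0.071,0.44],"twist":[0,0,0]}]'; python3 - <<'E'
from h import *
s=robot.get_state();print(np.round(s['joints'],3))
a=vision.read_camera("scene")[:,:,::-1]; b=vision.read_camera("top")[:,:,::-1]
cv2.imwrite("pics/s2.png",cv2.resize(a[120:320,200:420],None,fx=3,fy=3,interpolation=cv2.INTER_CUBIC))
cv2.imwrite("pics/t2.png",cv2.resize(b[180:310,220:360],None,fx=4,fy=4,interpolation=cv2.INTER_CUBIC))
E
```

```text
time: 4.0
eef_pos: [0.466, 0.0722, 0.1552]
eef_rot: [3.132, 0.007, -0.047]
contact_force: [-1.1, -0.8, 0.3]
opening: 0.0853
[-0.071  0.651 -0.293  2.088  0.414  0.468 -2.3  ]
```

View pics/s2.png

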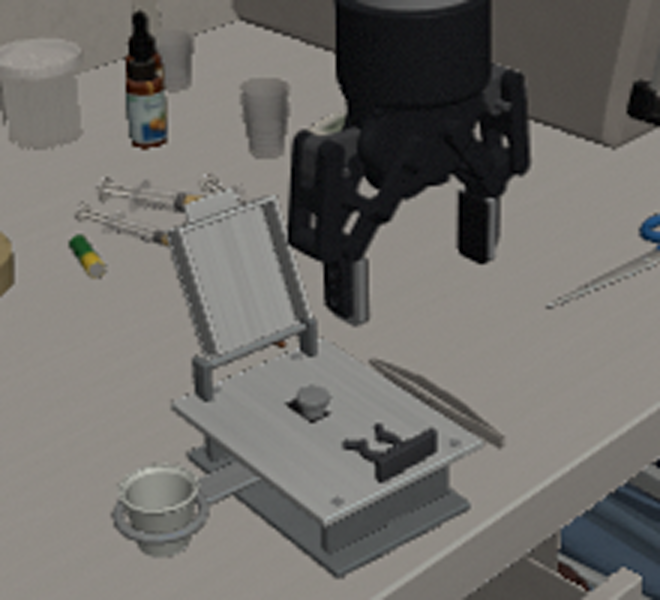

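View pics/t2.png

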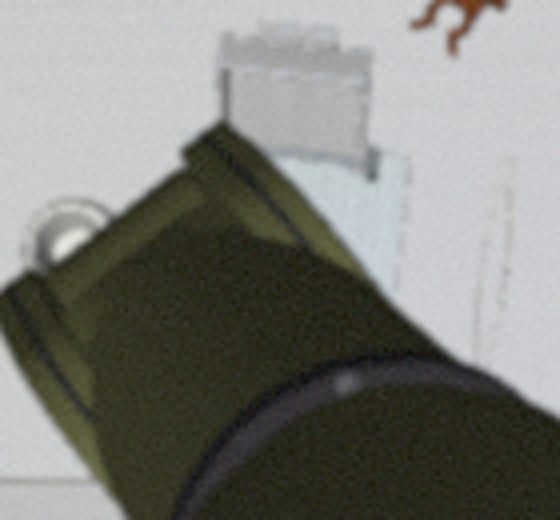

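```bash
python3 - <<'E'
from h import *
for y in (.0722+.0427,.0722-.0427-.0):
  for z in (.147,.155,.16,.168): print(round(y,3),z,((proj("scene",(.466,y,z))-[200,120])*3).round())
E
```

```text
0.115 0.147 [357. 337.]
0.115 0.155 [357. 323.]
0.115 0.16 [357. 315.]
0.115 0.168 [357. 301.]
0.029 0.147 [468. 278.]
0.029 0.155 [468. 265.]
0.029 0.16 [469. 257.]
0.029 0.168 [469. 244.]
```

```bash
python3 -m inch '[{"jaw":1,"offset":[0.003,-0.0035,0.03],"twist":[0,0,0]},{"jaw":1,"offset":[0.003,-0.0035,0.06],"twist":[0,0,0]},{"jaw":1,"offset":[0.003,-0.0035,0.085],"twist":[0,0,0]},{"jaw":1,"offset":[0.003,-0.0035,0.1],"twist":[0,0,0]},{"jaw":1,"offset":[0.003,-0.0035,0.1],"twist":[0,0,0]},{"jaw":0.6,"offset":[0.003,-0.0035,0.1],"twist":[0,0,0]},{"jaw":0.6,"offset":[0.003,-0.0035,0.1],"twist":[0,0,0]},{"jaw":0.6,"offset":[0.003,-0.0035,0.1],"twist":[0,0,0]},{"jaw":0.6,"offset":[0.003,-0.0035,0.1],"twist":[0,0,0]}]' 25; python3 - <<'E'
from h import *
a=vision.read_camera("scene")[:,:,::-1]
cv2.imwrite("pics/s3.png",cv2.resize(a[170:320,230:400],None,fx=4,fy=4,interpolation=cv2.INTER_CUBIC))
E
```

```text
time: 5.0
eef_pos: [0.4728, 0.0758, 0.0597]
eef_rot: [3.135, -0.002, -0.048]
contact_force: [0.2, -0.3, -0.3]
opening: 0.0513
```

View pics/s3.png

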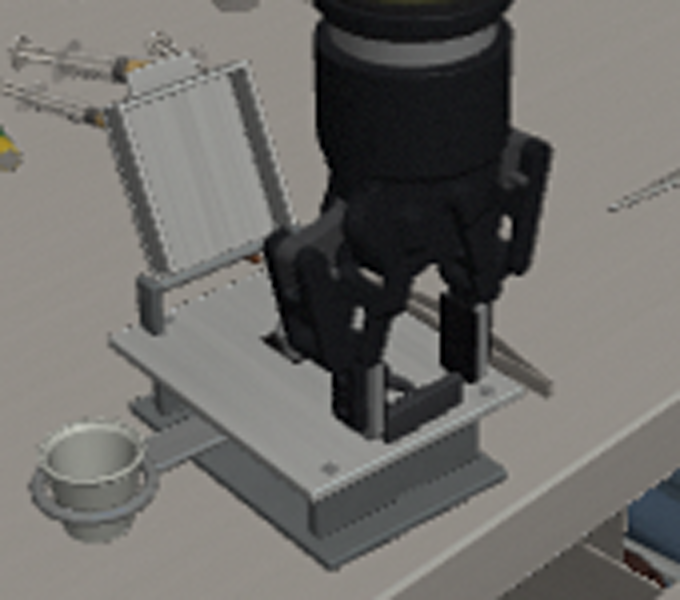

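```bash
python3 -m inch '[{"jaw":0.6,"offset":[-0.003,0,0.004],"twist":[0,0,0]},{"jaw":0.6,"offset":[-0.003,0,0.004],"twist":[0,0,0]},{"jaw":0.4,"offset":[-0.003,0,0.004],"twist":[0,0,0]},{"jaw":0.4,"offset":[-0.003,0,0.004],"twist":[0,0,0]},{"jaw":0.4,"offset":[-0.003,0,0.004],"twist":[0,0,0]},{"jaw":0.4,"offset":[-0.003,0,0.004],"twist":[0,0,0]},{"jaw":0.4,"offset":[-0.003,0,0.004],"twist":[0,0,0]}]' 25; python3 - <<'E'
from h import *
a=vision.read_camera("scene")[:,:,::-1]
cv2.imwrite("pics/s4.png",cv2.resize(a[210:320,250:390],None,fx=5,fy=5,interpolation=cv2.INTER_CUBIC))
E
```

```text
time: 5.75
eef_pos: [0.4697, 0.0759, 0.0554]
eef_rot: [3.135, -0.002, -0.048]
contact_force: [-0.4, -0.6, -0.2]
opening: 0.0427
```

View pics/s4.png

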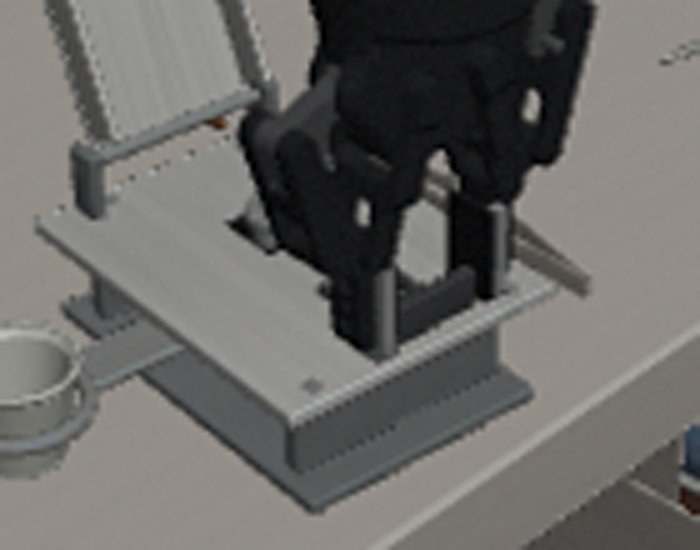

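```bash
python3 -m inch '[{"jaw":0.4,"offset":[0,-0.003,0],"twist":[0,0,0.02]},{"jaw":0.4,"offset":[0,-0.007,0],"twist":[0,0,0.05]},{"jaw":0.4,"offset":[0,-0.007,0],"twist":[0,0,0.05]},{"jaw":0.4,"offset":[0.01,-0.008,0],"twist":[0,0,0.05]},{"jaw":0.4,"offset":[0.02,-0.009,0],"twist":[0,0,0.05]},{"jaw":0.4,"offset":[0.02,-0.009,0],"twist":[0,0,0.05]}]' 50; python3 - <<'E'
from h import *
s=robot.get_state();print(np.round(s['joints'],3))
a=np.mean([vision.read_camera("scene")[:,:,::-1].astype(float) for _ in range(3)],0)
cv2.imwrite("pics/s5.png",cv2.resize(a[210:320,250:390],None,fx=5,fy=5,interpolation=cv2.INTER_CUBIC))
E
```

```text
time: 6.4
eef_pos: [0.492, 0.0846, 0.0556]
eef_rot: [3.137, -0.005, -0.098]
contact_force: [0.2, -0.4, 4.7]
opening: 0.0421
[-0.179  0.851 -0.144  2.075  0.487  0.246 -2.417][ WARN:0@7.420] global loadsave.cpp:1063 imwrite_ Unsupported depth image for selected encoder is fallbacked to CV_8U.
```

View pics/s5.png

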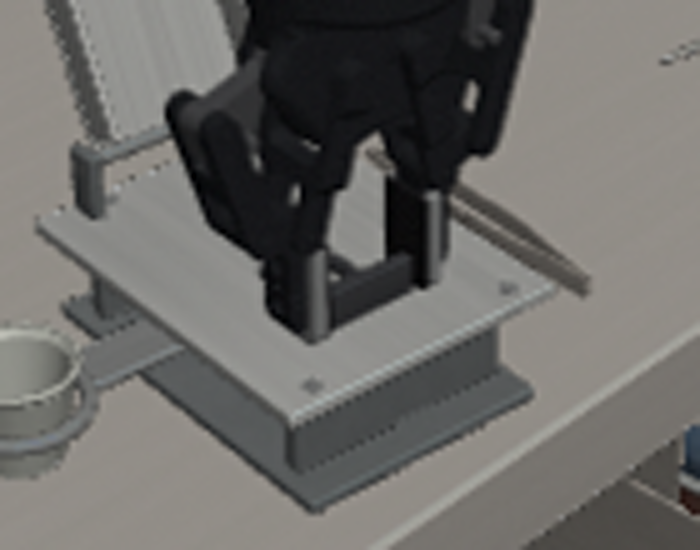

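```bash
python3 -m inch '[{"jaw":0.4,"offset":[0,0.0018,-0.001],"twist":[0,0,0]},{"jaw":0.4,"offset":[0,0.0036,-0.001],"twist":[0,0,0]},{"jaw":0.4,"offset":[0.004,0.0036,-0.001],"twist":[0,0,0]},{"jaw":0.4,"offset":[0.008,0.0036,-0.001],"twist":[0,0,0]},{"jaw":0.4,"offset":[0.01,0.0036,-0.001],"twist":[0,0,0]},{"jaw":0.4,"offset":[0.01,0.0036,-0.001],"twist":[0,0,0]}]'; python3 - <<'E'
from h import *
a=np.mean([vision.read_camera("scene")[:,:,::-1].astype(float) for _ in range(3)],0).astype(np.uint8)
cv2.imwrite("pics/s6.png",cv2.resize(a[210:310,235:355],None,fx=6,fy=6,interpolation=cv2.INTER_CUBIC))
b=np.mean([vision.read_camera("top")[:,:,::-1].astype(float) for _ in range(3)],0).astype(np.uint8)
cv2.imwrite("pics/t6.png",cv2.resize(b[180:300,220:360],None,fx=5,fy=5,interpolation=cv2.INTER_CUBIC))
E
```

```text
time: 7.15
eef_pos: [0.5008, 0.0799, 0.0566]
eef_rot: [3.137, -0.004, -0.098]
contact_force: [-1.0, 0.6, -0.3]
opening: 0.0415
```

View pics/s6.png

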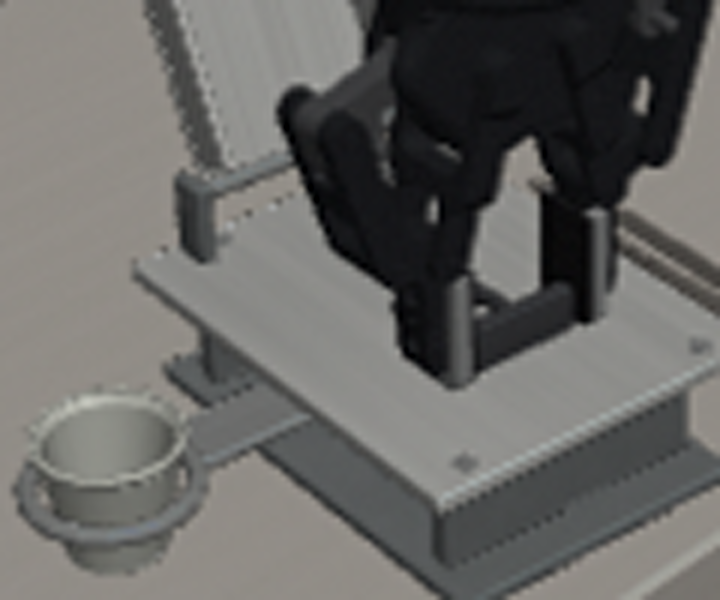

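View pics/t6.png

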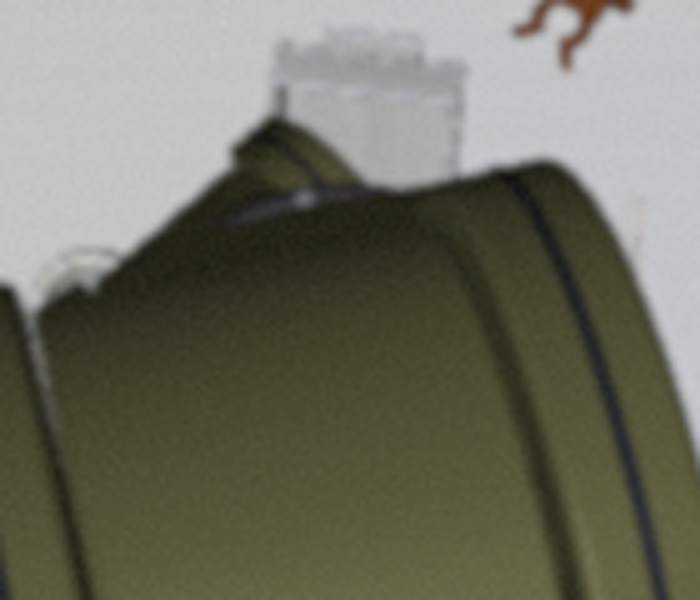

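```bash
python3 -m inch '[{"jaw":0.4,"offset":[0.002,0,0],"twist":[0,0,0]},{"jaw":0.4,"offset":[0.004,0,0],"twist":[0,0,0]},{"jaw":0.4,"offset":[0.006,0,0],"twist":[0,0,0]},{"jaw":0.4,"offset":[0.008,0,0],"twist":[0,0,0]},{"jaw":0.4,"offset":[0.008,0,0],"twist":[0,0,0]}]'; python3 -m inch '[{"jaw":0.4,"offset":[0.002,0,0],"twist":[0,0,0]},{"jaw":0.4,"offset":[0.004,0,0],"twist":[0,0,0]},{"jaw":0.4,"offset":[0.004,0,0],"twist":[0,0,0]}]'
```

```text
time: 7.95
eef_pos: [0.5085, 0.0791, 0.0567]
eef_rot: [3.136, -0.004, -0.097]
contact_force: [0.5, -1.0, -0.2]
opening: 0.0414
time: 8.25
eef_pos: [0.5113, 0.0778, 0.0564]
eef_rot: [3.135, -0.001, -0.098]
contact_force: [-2.7, -2.3, -1.2]
opening: 0.0419
```

```bash
for i in 1; do python3 -m inch '[{"jaw":0.4,"offset":[0.002,0,0],"twist":[0,0,0]},{"jaw":0.4,"offset":[0.004,0,0],"twist":[0,0,0]},{"jaw":0.4,"offset":[0.004,0,0],"twist":[0,0,0]}]'; python3 -m inch '[{"jaw":0.4,"offset":[0.002,0,0],"twist":[0,0,0]},{"jaw":0.4,"offset":[0.004,0,0],"twist":[0,0,0]},{"jaw":0.4,"offset":[0.004,0,0],"twist":[0,0,0]}]'; done; python3 - <<'E'
from h import *
a=np.mean([vision.read_camera("scene")[:,:,::-1].astype(float) for _ in range(3)],0).astype(np.uint8)
cv2.imwrite("pics/s7.png",cv2.resize(a[210:310,235:355],None,fx=6,fy=6,interpolation=cv2.INTER_CUBIC))
E
```

```text
time: 8.55
eef_pos: [0.5154, 0.0773, 0.0563]
eef_rot: [3.135, -0.001, -0.098]
contact_force: [-2.5, -0.8, -0.8]
opening: 0.042
time: 8.85
eef_pos: [0.5199, 0.0768, 0.0564]
eef_rot: [3.135, -0.002, -0.099]
contact_force: [-2.1, -0.9, -1.2]
opening: 0.0418
```

View pics/s7.png

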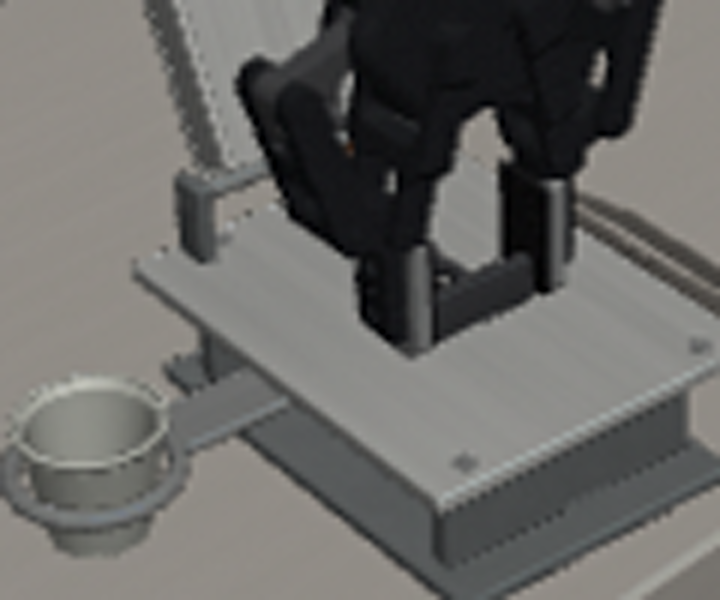

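The cup, and so the pin, has moved along with the clip with about 3 N of drag. I'll keep pressing in small steps.

```bash
python3 -m inch '[{"jaw":0.4,"offset":[0.0015,0,0],"twist":[0,0,0]},{"jaw":0.4,"offset":[0.003,0,0],"twist":[0,0,0]},{"jaw":0.4,"offset":[0.003,0,0],"twist":[0,0,0]}]'; python3 -m inch '[{"jaw":0.4,"offset":[0.0015,0,0],"twist":[0,0,0]},{"jaw":0.4,"offset":[0.003,0,0],"twist":[0,0,0]},{"jaw":0.4,"offset":[0.003,0,0],"twist":[0,0,0]}]'
```

```text
time: 9.3
eef_pos: [0.5222, 0.0766, 0.0563]
eef_rot: [3.135, -0.001, -0.098]
contact_force: [-4.0, -0.8, 0.7]
opening: 0.0418
time: 9.6
eef_pos: [0.5228, 0.0764, 0.0559]
eef_rot: [3.133, 0.004, -0.098]
contact_force: [-6.5, 0.2, -0.1]
opening: 0.0421
```

```bash
python3 -m inch '[{"jaw":0.4,"offset":[0.003,0,0],"twist":[0,0,0]},{"jaw":0.4,"offset":[0.005,0,0],"twist":[0,0,0]},{"jaw":0.4,"offset":[0.005,0,0],"twist":[0,0,0]}]' 80; python3 -m inch '[{"jaw":0.4,"offset":[0.003,0,0],"twist":[0,0,0]},{"jaw":0.4,"offset":[0.006,0,0],"twist":[0,0,0]},{"jaw":0.4,"offset":[0.006,0,0],"twist":[0,0,0]}]'
```

```text
time: 9.9
eef_pos: [0.5249, 0.0761, 0.0559]
eef_rot: [3.132, 0.009, -0.096]
contact_force: [-9.8, -0.0, 6.2]
opening: 0.0404
time: 10.2
eef_pos: [0.532, 0.0758, 0.0563]
eef_rot: [3.133, 0.006, -0.096]
contact_force: [1.1, -1.6, -1.3]
opening: 0.0401
```

```bash
python3 -m inch '[{"jaw":0.4,"offset":[0.002,0,0],"twist":[0,0,0]},{"jaw":0.4,"offset":[0.004,0,0],"twist":[0,0,0]},{"jaw":0.4,"offset":[0.004,0,0],"twist":[0,0,0]}]'; python3 - <<'E'
from h import *
a=np.mean([vision.read_camera("scene")[:,:,::-1].astype(float) for _ in range(3)],0).astype(np.uint8)
cv2.imwrite("pics/s8.png",cv2.resize(a[210:310,235:355],None,fx=6,fy=6,interpolation=cv2.INTER_CUBIC))
E
```

```text
time: 10.5
eef_pos: [0.5361, 0.0756, 0.0562]
eef_rot: [3.133, 0.007, -0.096]
contact_force: [-1.9, -0.4, 0.4]
opening: 0.0403
```

View pics/s8.png

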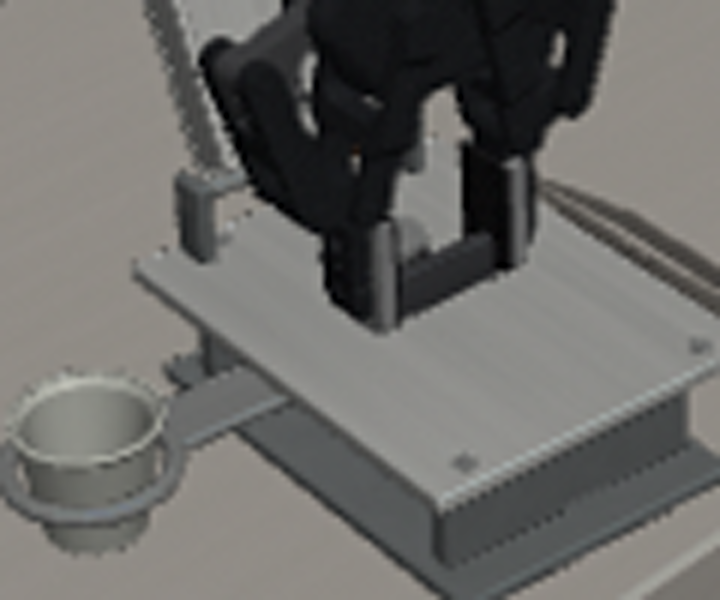

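```bash
python3 -m inch '[{"jaw":0.4,"offset":[0.002,0,0],"twist":[0,0,0]},{"jaw":0.4,"offset":[0.005,0,0],"twist":[0,0,0]},{"jaw":0.4,"offset":[0.005,0,0],"twist":[0,0,0]}]';python3 -m inch '[{"jaw":0.4,"offset":[0.002,0,0],"twist":[0,0,0]},{"jaw":0.4,"offset":[0.005,0,0],"twist":[0,0,0]},{"jaw":0.4,"offset":[0.006,0,0],"twist":[0,0,0]}]'
```

```text
time: 10.95
eef_pos: [0.5365, 0.0755, 0.056]
eef_rot: [3.131, 0.015, -0.095]
contact_force: [-10.9, 1.8, 8.1]
opening: 0.0402
time: 11.25
eef_pos: [0.5367, 0.0755, 0.0559]
eef_rot: [3.129, 0.025, -0.093]
contact_force: [-14.1, 1.9, 13.1]
opening: 0.0404
```

A firm stop came at x = 0.5367 after the jump, with about 14 N. I'll release, lift clear and look.

```bash
python3 -m inch '[{"jaw":0.6,"offset":[0,0,0],"twist":[0,0,0]},{"jaw":0.65,"offset":[0,0,0],"twist":[0,-0.02,0]},{"jaw":0.65,"offset":[-0.001,0,0],"twist":[0,-0.02,0]},{"jaw":0.65,"offset":[-0.001,0,-0.01],"twist":[0,-0.02,0]},{"jaw":0.65,"offset":[-0.03,0,-0.05],"twist":[0,-0.02,0]},{"jaw":0.65,"offset":[-0.07,0,-0.08],"twist":[0,-0.02,0]},{"jaw":0.65,"offset":[-0.1,0,-0.12],"twist":[0,-0.02,0]},{"jaw":0.3,"offset":[-0.12,0,-0.15],"twist":[0,-0.02,0]},{"jaw":0,"offset":[-0.12,0,-0.17],"twist":[0,-0.02,0]},{"jaw":0,"offset":[-0.12,0,-0.17],"twist":[0,-0.02,0]}]' 30; python3 - <<'E'
from h import *
s=robot.get_state();print(np.round(s['joints'],3))
a=np.mean([vision.read_camera("scene")[:,:,::-1].astype(float) for _ in range(5)],0)
np.save("s9.npy",a)
cv2.imwrite("pics/s9.png",cv2.resize(a[170:310,235:395].astype(np.uint8),None,fx=4,fy=4,interpolation=cv2.INTER_CUBIC))
b=np.mean([vision.read_camera("top")[:,:,::-1].astype(float) for _ in range(5)],0).astype(np.uint8)
cv2.imwrite("pics/t9.png",cv2.resize(b[180:300,220:360],None,fx=5,fy=5,interpolation=cv2.INTER_CUBIC))
E
```

```text
time: 12.25
eef_pos: [0.4232, 0.0892, 0.232]
eef_rot: [3.131, 0.038, -0.093]
contact_force: [0.6, -0.3, -0.1]
opening: 0.0123
[-0.042  0.494 -0.401  2.087  0.294  0.654 -2.305]
```

View pics/s9.png

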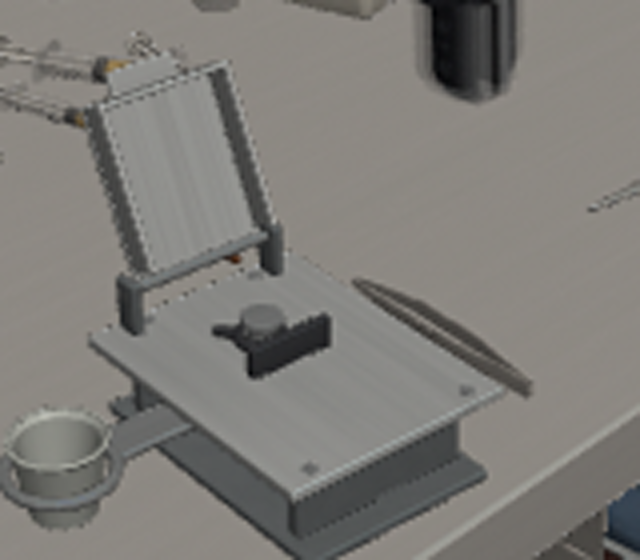

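View pics/t9.png

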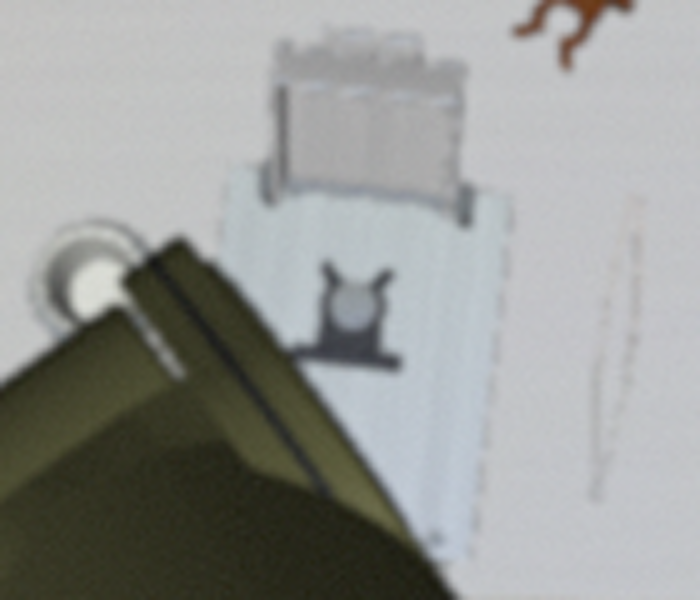

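The top view shows the pin head at (355,305) inside the clip's seat, with the jaw tips past it and the lip at (348,358). The slot opening is no longer visible. I'll check the distance.

```bash
python3 - <<'E'
from h import *
f=lambda u,z:ray("top",((u[0]+.5)/5-.5+220,(u[1]+.5)/5-.5+180),z)[:2]
h=f((355,305),.0595);l=f((348,358),.061);print(h,l,np.linalg.norm(h-l))
g=lambda u,z:ray("scene",((u[0]+.5)/4-.5+235,(u[1]+.5)/4-.5+170),z)[:2]
hs=g((264,319),.0595);ls=g((289,338),.061);print(hs,ls,np.linalg.norm(hs-ls),"outer lip -> expect 24")
# hood edge: scene underside corners at free edge (crop px)
for th in (1.8,1.9,2.0,2.1):
    e=[.555,.0753]; xb=.045-.084*np.cos(th); z=.066+.084*np.sin(th) 
    # outer face offset 3mm above hinge at shut
    z+= .003*np.cos(th); xb+= .003*np.sin(th)
    for yb in (.035,-.035):
        p=(.555+xb*.9951+yb*.0985,.0753-xb*.0985+yb*.9951,z)
        print(th,yb,np.round(p,3),((proj("scene",p)-[235,170]+.5)*4-.5).round(), ((proj("top",p)-[220,180]+.5)*5-.5).round())
E
```

```text
[0.55673555 0.07317945] [0.5353035  0.07555422] 0.021563219985030753
[0.55164902 0.0762071 ] [0.53114578 0.08068677] 0.020986901139713583 outer lip -> expect 24
1.8 0.035 [0.625 0.104 0.147] [ 96. 110.] [265.  85.]
1.8 -0.035 [0.618 0.034 0.147] [225.  64.] [454. 105.]
1.9 0.035 [0.633 0.103 0.145] [ 86. 109.] [268.  66.]
1.9 -0.035 [0.626 0.033 0.145] [215.  63.] [456.  86.]
2.0 0.035 [0.641 0.102 0.141] [ 77. 110.] [271.  48.]
2.0 -0.035 [0.634 0.032 0.141] [205.  64.] [459.  68.]
2.1 0.035 [0.648 0.101 0.137] [ 68. 112.] [274.  32.]
2.1 -0.035 [0.641 0.032 0.137] [196.  67.] [461.  52.]
```

Clip seated: the head-to-lip distance is 21.6 mm (expected 21) and the pin is at the far end. Next, the hood: closed fingers go over it to its far side.

```bash
python3 -m inch '[{"jaw":0,"offset":[0.03,0,-0.03],"twist":[0,0.02,0]},{"jaw":0,"offset":[0.07,0,-0.04],"twist":[0,0.038,0]},{"jaw":0,"offset":[0.12,0,-0.04],"twist":[0,0.038,0]},{"jaw":0,"offset":[0.17,0,-0.04],"twist":[0,0.038,0]},{"jaw":0,"offset":[0.22,0,-0.04],"twist":[0,0.038,-0.05]},{"jaw":0,"offset":[0.26,0,-0.04],"twist":[0,0.038,-0.1]},{"jaw":0,"offset":[0.28,0,-0.04],"twist":[0,0.038,-0.1]},{"jaw":0,"offset":[0.28,0,-0.04],"twist":[0,0.038,-0.1]}]' 30; python3 - <<'E'
from h import *
s=robot.get_state();print(np.round(s['joints'],3))
a=vision.read_camera("scene")[:,:,::-1]
cv2.imwrite("pics/s10.png",cv2.resize(a[90:290,200:420],None,fx=3,fy=3,interpolation=cv2.INTER_CUBIC))
E
```

```text
time: 13.55
eef_pos: [0.7037, 0.0616, 0.2533]
eef_rot: [3.131, 0.01, 0.005]
contact_force: [-0.1, 0.3, 0.1]
opening: 0.0003
[ 0.026  0.82  -0.4    1.247  0.326  1.149 -1.962]
```

View pics/s10.png

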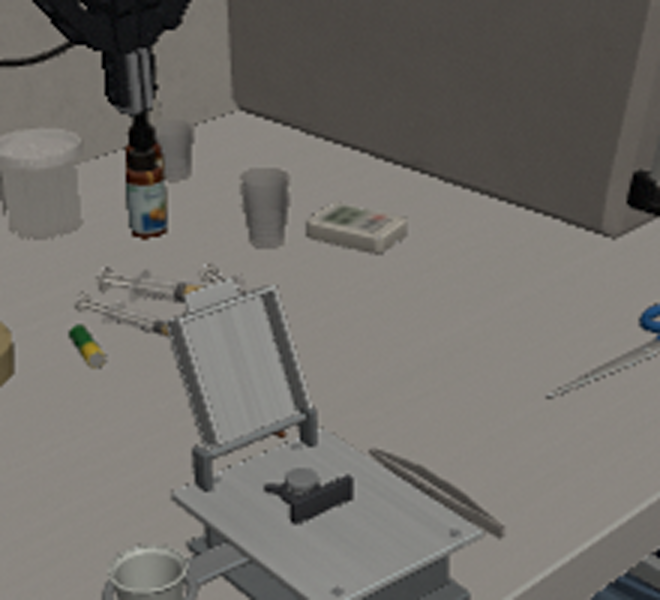

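```bash
python3 -m inch '[{"jaw":0,"offset":[0,0,0.04],"twist":[0,0,0]},{"jaw":0,"offset":[0,0,0.08],"twist":[0,0,0]},{"jaw":0,"offset":[0,0,0.115],"twist":[0,0,0]},{"jaw":0,"offset":[0,0,0.118],"twist":[0,0,0]},{"jaw":0,"offset":[-0.02,-0.002,0.118],"twist":[0,0,0]},{"jaw":0,"offset":[-0.035,-0.004,0.118],"twist":[0,0,0]},{"jaw":0,"offset":[-0.045,-0.005,0.118],"twist":[0,0,0]},{"jaw":0,"offset":[-0.055,-0.006,0.118],"twist":[0,0,0]},{"jaw":0,"offset":[-0.065,-0.007,0.118],"twist":[0,0,0]},{"jaw":0,"offset":[-0.075,-0.008,0.118],"twist":[0,0,0]}]' 30; python3 - <<'E'
from h import *
a=vision.read_camera("scene")[:,:,::-1]
cv2.imwrite("pics/s11.png",cv2.resize(a[90:290,200:420],None,fx=3,fy=3,interpolation=cv2.INTER_CUBIC))
E
```

```text
time: 14.6
eef_pos: [0.626, 0.0694, 0.1393]
eef_rot: [3.132, 0.007, 0.006]
contact_force: [0.4, 0.1, 0.1]
opening: 0.0002
```

View pics/s11.png

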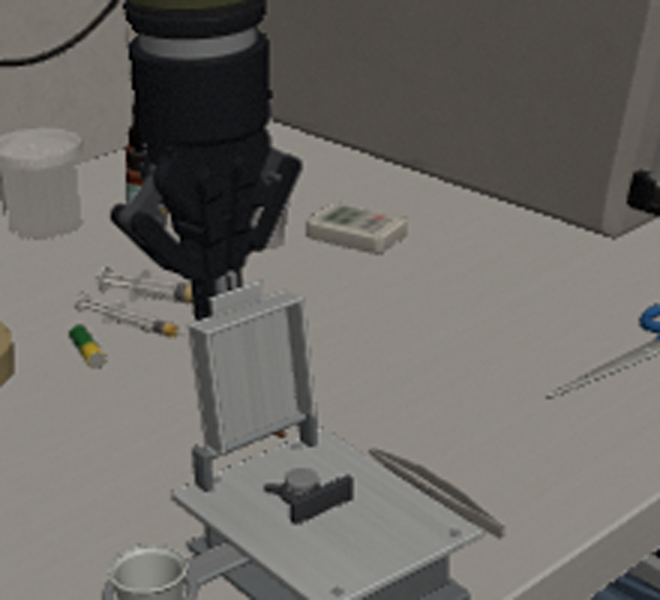

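```bash
python3 -m inch '[{"jaw":0,"offset":[-0.01,0,0],"twist":[0,0,0]},{"jaw":0,"offset":[-0.02,-0.001,0],"twist":[0,0,0]},{"jaw":0,"offset":[-0.03,-0.002,0.001],"twist":[0,0,0]},{"jaw":0,"offset":[-0.04,-0.003,0.002],"twist":[0,0,0]},{"jaw":0,"offset":[-0.049,-0.004,0.003],"twist":[0,0,0]},{"jaw":0,"offset":[-0.058,-0.005,0.006],"twist":[0,0,0]},{"jaw":0,"offset":[-0.066,-0.006,0.011],"twist":[0,0,0]},{"jaw":0,"offset":[-0.073,-0.007,0.018],"twist":[0,0,0]},{"jaw":0,"offset":[-0.08,-0.008,0.025],"twist":[0,0,0]},{"jaw":0,"offset":[-0.08,-0.008,0.025],"twist":[0,0,0]}]' 30; python3 - <<'E'
from h import *
a=vision.read_camera("scene")[:,:,::-1]
cv2.imwrite("pics/s12.png",cv2.resize(a[110:310,200:420],None,fx=3,fy=3,interpolation=cv2.INTER_CUBIC))
E
```

```text
time: 15.65
eef_pos: [0.5415, 0.0768, 0.1137]
eef_rot: [3.131, 0.014, 0.008]
contact_force: [-0.1, -0.6, -0.5]
opening: 0.0
```

View pics/s12.png

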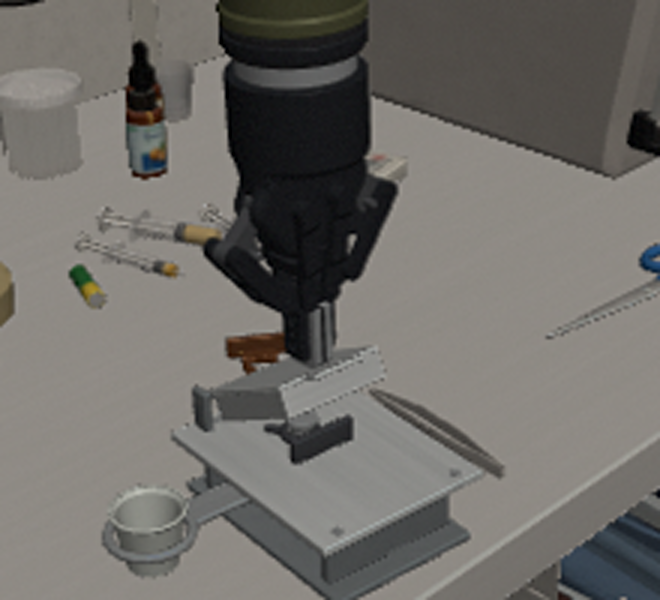

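```bash
python3 -m inch '[{"jaw":0,"offset":[-0.002,0,0.008],"twist":[0,0,0]},{"jaw":0,"offset":[-0.003,0,0.016],"twist":[0,0,0]},{"jaw":0,"offset":[-0.004,0,0.022],"twist":[0,0,0]},{"jaw":0,"offset":[-0.005,0,0.028],"twist":[0,0,0]},{"jaw":0,"offset":[-0.005,0,0.032],"twist":[0,0,0]},{"jaw":0,"offset":[-0.005,0,0.036],"twist":[0,0,0]},{"jaw":0,"offset":[-0.005,0,0.036],"twist":[0,0,0]}]' 30; python3 - <<'E'
from h import *
a=vision.read_camera("scene")[:,:,::-1]
cv2.imwrite("pics/s13.png",cv2.resize(a[180:320,230:390],None,fx=4,fy=4,interpolation=cv2.INTER_CUBIC))
E
```

```text
time: 16.4
eef_pos: [0.537, 0.0763, 0.0777]
eef_rot: [3.131, 0.013, 0.008]
contact_force: [-0.9, 0.1, 0.2]
opening: 0.0001
```

View pics/s13.png

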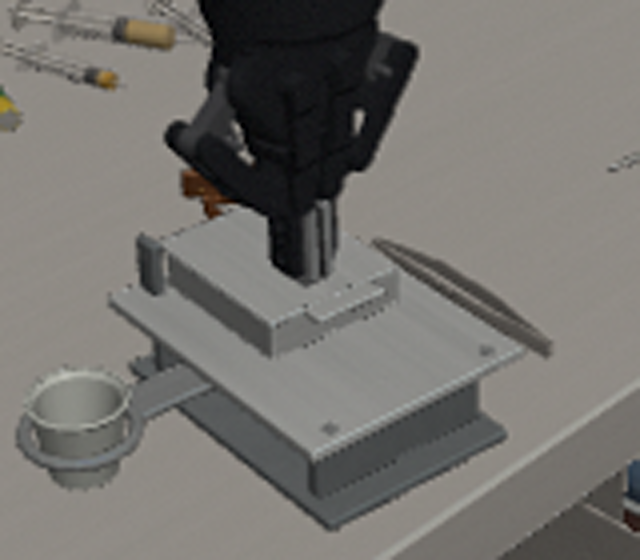

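The hood is nearly level. I'll press down gently until there is firm resistance.

```bash
python3 -m inch '[{"jaw":0,"offset":[0,0,0.002],"twist":[0,0,0]},{"jaw":0,"offset":[0,0,0.004],"twist":[0,0,0]},{"jaw":0,"offset":[0,0,0.005],"twist":[0,0,0]},{"jaw":0,"offset":[0,0,0.005],"twist":[0,0,0]}]' 30; python3 -m inch '[{"jaw":0,"offset":[0,0,0.002],"twist":[0,0,0]},{"jaw":0,"offset":[0,0,0.004],"twist":[0,0,0]},{"jaw":0,"offset":[0,0,0.004],"twist":[0,0,0]},{"jaw":0,"offset":[0,0,0.004],"twist":[0,0,0]}]'
```

```text
time: 16.85
eef_pos: [0.5376, 0.0765, 0.0766]
eef_rot: [3.131, 0.01, 0.008]
contact_force: [-6.2, -1.0, 30.6]
opening: 0.0001
time: 17.25
eef_pos: [0.5376, 0.0765, 0.0764]
eef_rot: [3.129, 0.007, 0.008]
contact_force: [-7.5, -1.8, 35.0]
opening: 0.0003
```

It stops firmly with the tip at z of about 0.0685, and the expected shut height is 0.069. I'll retreat and look.

```bash
python3 -m inch '[{"jaw":0,"offset":[0,0,-0.01],"twist":[0,0,0]},{"jaw":0,"offset":[0,0,-0.05],"twist":[0,0,0]},{"jaw":0,"offset":[-0.04,0,-0.09],"twist":[0,0,0]},{"jaw":0,"offset":[-0.08,0,-0.13],"twist":[0,0,0]},{"jaw":0,"offset":[-0.12,0,-0.17],"twist":[0,0,0]},{"jaw":0,"offset":[-0.12,0,-0.2],"twist":[0,0,0]},{"jaw":0,"offset":[-0.12,0,-0.2],"twist":[0,0,0]},{"jaw":0,"offset":[-0.12,0,-0.2],"twist":[0,0,0]}]'; python3 - <<'E'
from h import *
a=np.mean([vision.read_camera("scene")[:,:,::-1].astype(float) for _ in range(3)],0).astype(np.uint8)
cv2.imwrite("pics/s14f.png",a)
cv2.imwrite("pics/s14.png",cv2.resize(a[190:320,220:390],None,fx=4.5,fy=4.5,interpolation=cv2.INTER_CUBIC))
b=vision.read_camera("top")[:,:,::-1]; cv2.imwrite("pics/t14.png",b)
# predicted shut edge corners
for th in (0,.06,.12):
    for yb in (.035,-.035):
        xb=.045-.084*np.cos(th)+.003*np.sin(th); z=.066+.084*np.sin(th)+.003*np.cos(th)
        p=(.553+xb*.9951+yb*.0985,.0763-xb*.0985+yb*.9951,z); print(th,yb,((proj("scene",p)-[220,190]+.5)*4.5-.5).round(1))
E
```

```text
time: 18.05
eef_pos: [0.4196, 0.078, 0.2784]
eef_rot: [3.13, 0.004, 0.008]
contact_force: [0.3, -0.1, -0.3]
opening: -0.0
0 0.035 [351.1 323.1]
0 -0.035 [494.6 256.7]
0.06 0.035 [350.1 311.4]
0.06 -0.035 [494.1 245.4]
0.12 0.035 [348.6 299.4]
0.12 -0.035 [493.  233.7]
```

View pics/s14.png

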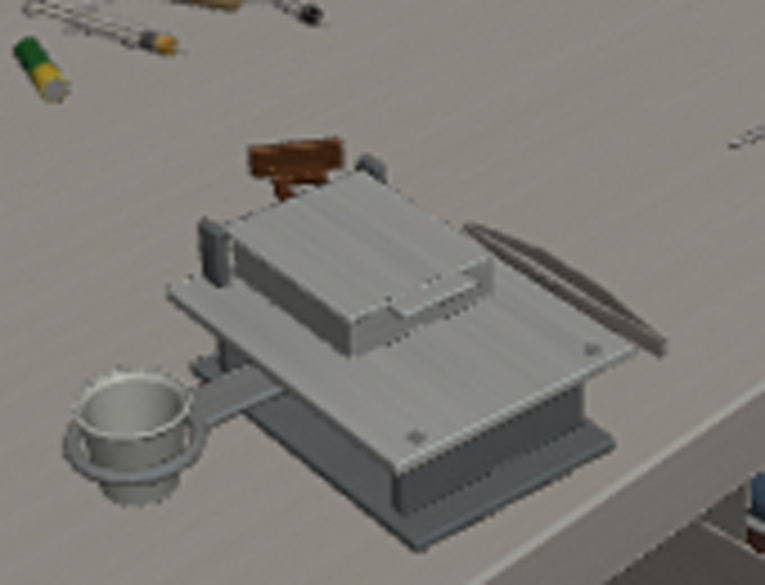

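View pics/t14.png

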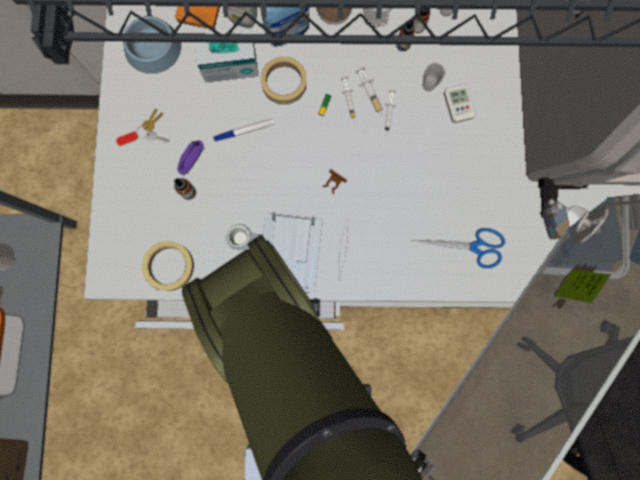

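The hood edge corners appear at (350,320) and (493,260). For θ = 0 I predicted (351,323) and (495,257), so it is shut. The bystanders are where they were, and the arm is clear.

```bash
python3 -c "
from plant import robot
print(robot.finish_job())"
```

```text
the job is handed in; nothing more can be done
None
```

The clip is seated round the pin, the hood is shut over it, and I handed the job in at about 18 s. No verdict was reported.

- **Clip:** I lifted the arm over the clear door, gripped the steel clip by the ends of its push lip and lined it up with the slot. I then pressed it onto the pin. The pin slid to the far end of its slot and the clip snapped on at about 10 N. A check press of 14 N met a firm stop. The two views put the head-to-lip distance at 21.6 mm and 21.0 mm. The top view's 21.6 mm fits the expected 21 mm to the lip's middle. In the scene view I had marked the lip's outer edge, which should read 24 mm, so that view disagrees by about 3 mm.
- **Hood:** I swung it down from behind with closed fingers and pressed it to a firm stop at 35 N. The fingertips ended at a height of 68.5 mm, against 69 mm for fully shut. The free-edge corners in the last picture are within about 4 zoomed pixels of the shut prediction.
- **Surroundings:** The scissors, tape roll, forceps and dropper look unmoved, and the arm ended clear of everything.

The two cameras differed by about 3 mm on absolute positions, so I used their average. I could not see the clip once the hood was shut.

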